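# Stack the straining set-up on the paint-mixing scale

### The arm

A 6-joint arm with a two-finger parallel gripper is mounted at the origin on the work surface. World frame = base frame: x ahead of the robot, y to its left, z up, the work surface at z = 0. Lengths are in m, angles in rad, forces in N, time in s.
With the tool pointing down it reaches from about 0.225 to 0.875 m from the base axis. Payload 3.4 kg.
Tool frame: the origin (TCP) lies at the very end of the fingers, on their centre line; the grasp point (between the pads) lies 19 mm behind it; z points along the fingers, y is the direction in which the jaws open and shut (so a half turn about z gives the same grasp; the last joint's range is limited). The gripper opens to 85 mm and grips with 20 to 120 N. Pads are 22 mm wide; open, the fingers measure 114 mm over their backs; the gripper's body (76 mm by 85 mm) begins 54 mm behind the grasp point. The pads swing forward as they close: fully open they stand 13 mm farther back than shut.
Start: joints at [-1.362, 0.276, 1.505, -0, 1.361, -0.121], TCP at [0.186, -0.544, 0.231] pointing down, gripper open.
Joint ranges: [-2.89, 2.89], [-0.75, 2.08], [0.22, 2.7], [-1.18, 4.32], [0.11, 2.71], [-2.7, 2.7]. Speed limits (rad/s): [2.57, 2.57, 3.14, 3.14, 3.14, 3.14].

### API

Orientations are given as a unit quaternion [w, x, y, z].
In Python, from rig import get_state, get_image, calibration, sign_off gives the robot as it stands. The module is installed in compiled form; this text tells all that it offers.
- The arm moves only by the tool drive_tool, never from a script. Its argument "targets" is one flat list of numbers, 7 for each row, row after row: the turn, a rotation vector about the tool's x, y, z in degrees, then the shift along the tool's x, y, z in mm, then the opening, from 0 (shut) to 1 (fully open). In form: [wx, wy, wz, tx, ty, tz, fingers, wx, wy, wz, tx, ty, tz, fingers, ...]. A call has 1 to 12 rows; each row shifts and turns the commanded pose from where the row before left it, along the tool's axes as they then stand; what a row does not reach is not made up. A row lasts 1/8 s, in which the tool goes at most 62.5 mm and 10.7 degrees, less where a joint would pass 70% of its speed; a pose out of reach is approached as far as the arm can. A call is refused whole if a number of a shift passes 62.5 or a number of a turn 10.7, either way. A call with a gripper value outside its range is refused whole. The fingers move at their own pace and stop on an object; "grip_force" is the grip in N (left out, the last holds). Time passes only in rows, so rows that do not move let the fingers close. It gives the time, the measured TCP pose, the force and the opening at its end, in the units of the state.
- get_state(): the state, without advancing time (a new reading comes with each control period).
- get_image(name): name is "scene" or "side" or "wrist"; returns the picture (420x560x3 uint8, red, green, blue); there is no depth.
- calibration(name): a dict with "mtx" (3x3 intrinsics, pixels), "distortion" ([k1, k2, p1, p2, k3] as OpenCV has them; the pictures are not rectified), "world_to_cam" (4x4, takes a point from world to camera coordinates); the wrist camera has in their place "hand_eye" (4x4, takes a point from camera to tool coordinates, whose origin is the TCP and whose axes are the flange's). Camera axes: x right, y down, z forward; pixel columns grow to the right and rows downward; lengths in m; the calibration is good to about 2 mm. A picture is of the moment at which its call begins: read the wrist's pose just before it. calibration takes no time and is no camera call.
- sign_off(): hands the job in, once; it reports no verdict.
The state is a dict: "clock": time; "qpos": joint angles; "qd": joint speeds; "effort": joint torques, N m; "position": TCP position; "ee_rot": TCP orientation; "contact_force": force on the tool from outside, world axes, zero at the start; "moment": the same for the moment, N m; "width": finger opening in m.
Only numpy, scipy, OpenCV 4.12 (cv2) and the standard library are available. Lean on these libraries where they do the work, as an engineer would, in place of code of your own. Each camera call takes 0.05 s, during which the arm holds its last target.

### The job

Set up the scale for straining a paint sample: put the steel ring flat on the scale pan, in the middle of the engraved circle, then stand the white mixing cup upright inside the ring so that its foot rests on the pan, then hang the strainer in the cup's mouth with its flange down on the cup's rim, and last put the lid on the strainer's collar, knob up and lying level. Leave the small jar and the small tin where they are.

Things in the scene. Friction and masses are not known exactly. Their poses are not given: they have to be found in the camera images.
- pan (a point): Centre of the top of the scale's flat round steel pan, on its surface, 60 mm above the table; z up. Pan 170 mm in diameter, with an engraved dark circle 97 mm across about its centre, on a black base 190 mm square and 38 mm high. The scale is fixed; its place and yaw differ at each start.
- ring: Plain steel holding ring, open at both ends: outside diameter 67 mm, bore 58 mm, height 22 mm, about 160 g. Lies flat on the table. Origin: centre of its underside; z is its axis, up.
- cup: White plastic mixing cup, open at the top, evenly tapered: outside diameter 46 mm at the foot, 60 mm at the rim, height 85 mm, wall 2.5 mm, about 50 g. Stands upright. Origin: centre of the underside of its foot; z is its axis, up. Standing in the ring, its foot rests on the pan with about 6 mm of play all round.
- strainer: Hollow round steel strainer, 80 g, upright. From below: basket 38 mm wide at the foot, 45 at the top, 40 high; flat flange 68 wide, 4 thick (40 to 44 mm up); straight collar 49 mm wide outside, 42 inside (44 to 74 mm up), by which it is gripped. Origin: centre of the underside; z up. Seated with the flange on the cup's rim, its origin is 45 mm above the cup's; 5 mm play all round.
- lid: Round grey plastic lid, 50 g, lying knob up. From below: plug 31 mm wide, 6 high; disc 57 mm wide, 5 thick (6 to 11 mm up); knob 18 mm wide (11 to 39 mm up). Origin: centre of the plug's underside; z up. Seated with the plug in the strainer's collar and the disc on its top edge, its origin is 68 mm above the strainer's; 5 mm play all round.
- jar: Bystander, to be left alone: small loose amber glass jar with a black cap, 48 mm in diameter, 60 mm high, standing. Origin: centre of its underside.
- tin: Bystander, to be left alone: small loose closed tin with a blue band, 56 mm in diameter, 70 mm high, standing. Origin: centre of its underside.
Mind the look-alikes: they are no part of the job. Leave any blue look-alike of the ring alone. Leave any purple look-alike of the lid alone.

How it is judged:
By the outcome, as a careful person would: the job done as asked, in the order asked, and still so for the second after the job is handed in, with the robot touching nothing.
It also fails if it takes over 115 s, if anything falls off the work surface, if the arm or the gripper's body presses on something with over 40 N, if the wrist force passes 120 N, or if a joint passes its speed limit or range.

## Working session

There is one attempt and no reset: what is moved stays moved. The work goes in short steps, Python scripts to look and compute and a tool call to move; the robot and the scene stay as the last step left them, time stands still between calls to the robot, and variables do not carry over. Pictures are saved under pics/ and viewed, and the job is handed in when it is done.

Besides the shell and the picture viewer there is one more tool, called after ">>>" in YAML: its name, and indented under it one key for each argument. drive_tool: Moves the arm, as the interface text tells. Its arguments: {"type":"object","properties":{"targets":{"type":"array"},"grip_force":{"type":"number"}},"required":["targets"]}

```bash
mkdir -p pics
python3 - <<'E'
from rig import *
import cv2, json
s=get_state(); print(s)
for n in ["scene","side","wrist"]:
    im=get_image(n); cv2.imwrite(f"pics/{n}0.png",im[:,:,::-1])
    print(n,calibration(n))
E
```

```text
{'clock': 0.0, 'qpos': array([-1.36196441e+00,  2.76582522e-01,  1.50617097e+00, -8.00174787e-06,
        1.36067725e+00, -1.20986114e-01]), 'qd': array([-1.06157147e-03,  3.71753075e-04,  4.08053608e-05,  1.11201644e-03,
        5.44649652e-04,  7.43034096e-04]), 'effort': array([ 6.28099006e-04, -4.16769826e+01, -2.45808417e+01, -5.47545151e-04,
        1.08598653e-02, -8.42051634e-06]), 'position': array([ 0.18611246, -0.54347497,  0.23043174]), 'ee_rot': array([-9.17985753e-04,  9.86432742e-01,  1.64163338e-01, -4.42624329e-05]), 'contact_force': array([-0.85033714, -0.43418542,  0.11982935]), 'moment': array([-0.03118691,  0.01571776,  0.02154241]), 'width': 0.0854711638555039}
scene {'mtx': array([[538.68385963,   0.        , 279.0006054 ],
       [  0.        , 538.68385963, 208.0076425 ],
       [  0.        ,   0.        ,   1.        ]]), 'distortion': array([-0.04975336,  0.        ,  0.        ,  0.        ,  0.        ]), 'world_to_cam': array([[-0.35855087,  0.93348537, -0.00680746,  0.18957784],
       [ 0.61354925,  0.23015514, -0.75537138, -0.23098478],
       [-0.70
[... 529 characters left out ...]
57534189, -0.69821643,  1.42346743],
       [ 0.        ,  0.        ,  0.        ,  1.        ]])}
wrist {'mtx': array([[363.02512141,   0.        , 281.09538559],
       [  0.        , 363.02512141, 204.14389982],
       [  0.        ,   0.        ,   1.        ]]), 'distortion': array([-0.090391,  0.      ,  0.      ,  0.      ,  0.      ]), 'hand_eye': array([[-3.66411430e-04, -9.54426983e-01, -2.98444300e-01,
         7.57196745e-02],
       [ 9.99999908e-01, -2.83568827e-04, -3.20882845e-04,
         7.63903850e-04],
       [ 2.21629746e-04, -2.98444390e-01,  9.54426999e-01,
        -1.42574580e-01],
       [ 0.00000000e+00,  0.00000000e+00,  0.00000000e+00,
         1.00000000e+00]])}
```

View pics/scene0.png

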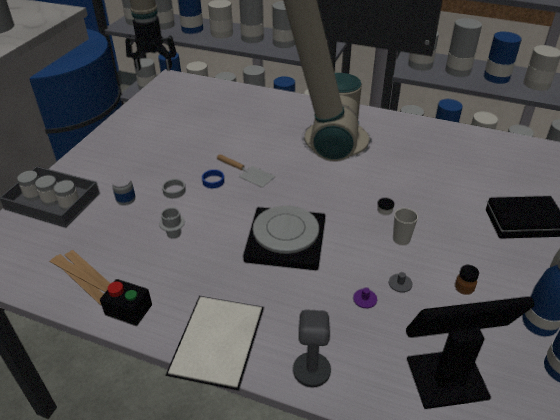

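View pics/side0.png

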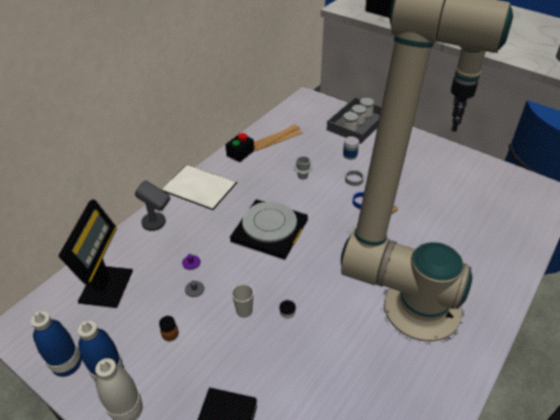

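View pics/wrist0.png

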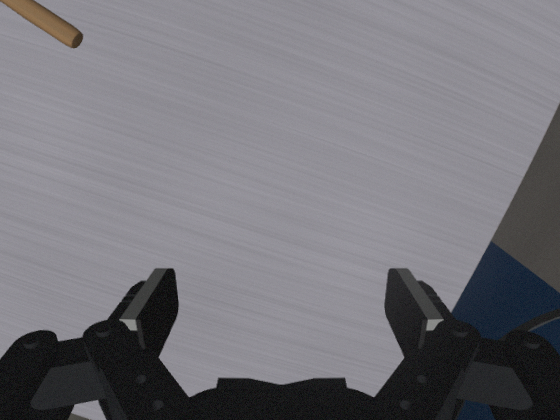

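The scene picture shows these candidates:
- **Rings:** steel ring at (174,188), blue ring at (213,179).
- **Lids:** grey lid at (401,282), purple lid at (365,297).
- **Other job parts:** strainer at (172,220), cup at (404,227), scale at (287,235).
- **Bystanders:** tin at (123,190), jar at (467,279).

The steel ring and the grey lid fit the description. I'll confirm both in enlarged crops.

```bash
cat > h.py <<'E'
import numpy as np, cv2
from rig import *
from scipy.spatial.transform import Rotation as R
C={n:calibration(n) for n in ["scene","side","wrist"]}
def w2c(n,s=None):
    if n!="wrist": return C[n]["world_to_cam"]
    q=s["ee_rot"]; T=np.eye(4); T[:3,:3]=R.from_quat([q[1],q[2],q[3],q[0]]).as_matrix(); T[:3,3]=s["position"]
    return np.linalg.inv(T@C[n]["hand_eye"])
def ray(n,uv,s=None):
    M=w2c(n,s); p=cv2.undistortPoints(np.array(uv,float).reshape(-1,1,2),C[n]["mtx"],C[n]["distortion"])[:,0]
    d=np.c_[p,np.ones(len(p))]@M[:3,:3]; o=-M[:3,:3].T@M[:3,3]
    return o,d
def onz(n,uv,z,s=None):
    o,d=ray(n,uv,s); return o+d*((z-o[2])/d[:,2])[:,None]
def proj(n,P,s=None):
    M=w2c(n,s); r,_=cv2.Rodrigues(M[:3,:3]); return cv2.projectPoints(np.array(P,float).reshape(-1,1,3),r,M[:3,3],C[n]["mtx"],C[n]["distortion"])[0][:,0]
def circ(c,r,z,n=60):
    a=np.linspace(0,2*np.pi,n,endpoint=False); return np.c_[c[0]+r*np.cos(a),c[1]+r*np.sin(a),np.full(n,z)]
def fitcirc(P):
    A=np.c_[2*P[:,:2],np.ones(len(P))]; x=np.linalg.lstsq(A,(P[:,:2]**2).sum(1),rcond=None)[0]
    return x[:2],np.sqrt(x[2]+x[:2]@x[:2])
def crop(im,x,y,w,h,k): 
    return cv2.resize(im[y:y+h,x:x+w],None,fx=k,fy=k,interpolation=cv2.INTER_CUBIC)
E
python3 - <<'E'
import cv2,numpy as np
from h import crop
a=cv2.imread("pics/scene0.png"); b=cv2.imread("pics/side0.png")
f=lambda i:np.clip(i*1.6,0,255).astype(np.uint8)
o=np.vstack([np.hstack([crop(a,100,155,130,95,3),crop(a,340,190,130,125,3)[:285]]),
 np.hstack([crop(b,285,130,130,95,3),crop(b,150,235,130,95,3)])])
cv2.imwrite("pics/crops0.png",f(o)); print(o.shape)
E
```

```text
(570, 780, 3)
```

View pics/crops0.png

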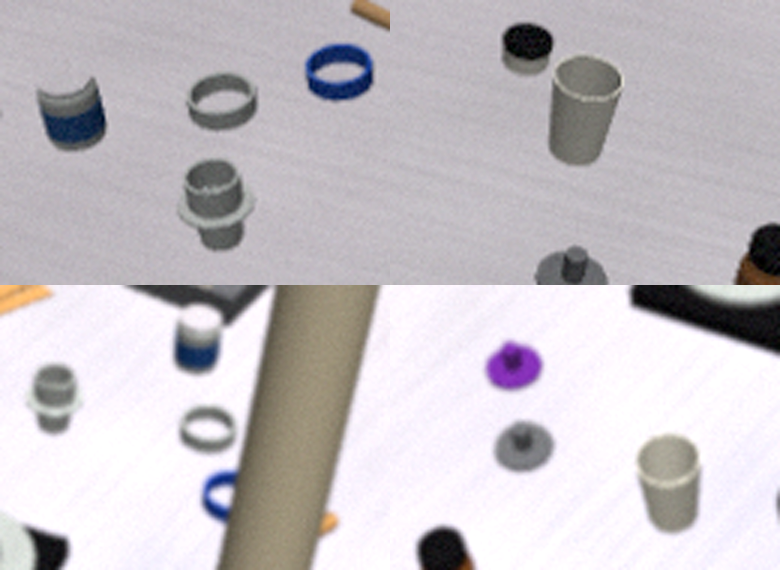

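Run:
```python
from h import *
for nm,z,a,b in [("ring",.022,(174.3,186.3),(354.3,176.5)),("strainer",.074,(171,213.3),(303.3,161)),("cup",.085,(406,216),(243,294)),("lid",.011,(401,283),(194.7,288.7)),("pan",.06,(286.5,229),(270,222)),
 ("tin",.07,(122,185),(351,142)),("jar",.06,(469,271),(168,323)),("darkjar",.02,(386,204),(287.5,307)),("bluering",.022,(213,178),None),("purple",.011,(365,298),(190.5,262))]:
    A=onz("scene",[a],z)[0]; B=onz("side",[b],z)[0] if b else None
    print(nm,A.round(4),None if b is None else B.round(4), "r",np.hypot(*A[:2]).round(3))
```

```text
ring [ 0.4363 -0.362   0.022 ] [ 0.4314 -0.3594  0.022 ] r 0.567
strainer [ 0.5933 -0.2754  0.074 ] [ 0.5905 -0.272   0.074 ] r 0.654
cup [0.4024 0.2983 0.085 ] [0.3949 0.3017 0.085 ] r 0.501
lid [0.5618 0.3281 0.011 ] [0.5576 0.3281 0.011 ] r 0.651
pan [0.5294 0.0211 0.06  ] [0.5138 0.0241 0.06  ] r 0.53
tin [ 0.5332 -0.4666  0.07  ] [ 0.5143 -0.4702  0.07  ] r 0.709
jar [0.5141 0.473  0.06  ] [0.5072 0.4761 0.06  ] r 0.699
darkjar [0.2961 0.2312 0.02  ] [0.3012 0.2288 0.02  ] r 0.376
bluering [ 0.3613 -0.2736  0.022 ] None r 0.453
purple [0.6375 0.2581 0.011 ] [0.6365 0.2613 0.011 ] r 0.688
```

The crops confirm the plain grey steel ring, not the blue one, and the grey lid with its knob, not the purple one. The positions from the two views agree to a few mm. I'll turn the tool to yaw 0 and look from above the ring.

>>> drive_tool:
  targets: [0,0,9.4,0,0,0,1,0,0,9.4,0,0,0,1,0,0,0,41,-30,9,1,0,0,0,41,-30,9,1,0,0,0,41,-30,9,1,0,0,0,41,-30,9,1,0,0,0,41,-30,9,1,0,0,0,41,-30,9,1,0,0,0,0,0,0,1,0,0,0,0,0,0,1]
  grip_force: 40

```text
clock: 1.4
position: [0.4317, -0.3636, 0.1771]
ee_rot: [0.0, 1.0, 0.001, -0.0]
contact_force: [0.3, -0.6, -0.0]
width: 0.085
```

```bash
cat >> h.py <<'E'
def shot(name,tag):
    s=get_state(); im=get_image(name)[:,:,::-1].copy(); cv2.imwrite(f"pics/{tag}.png",im); np.save(f"pics/{tag}.npy",{"s":s},allow_pickle=True); return s,im
def yaw(s):
    q=s["ee_rot"]; x=R.from_quat([q[1],q[2],q[3],q[0]]).as_matrix(); return x.round(4)
E
python3 - <<'E'
from h import *
s,im=shot("wrist","w1"); print(s["clock"],s["position"].round(4),yaw(s),s["qpos"].round(2))
print(proj("wrist",circ((.434,-.361),.0335,.022,4),s).round())
E
```

```text
1.4 [ 0.4317 -0.3636  0.1771] [[ 1.0e+00  2.6e-03 -9.0e-04]
 [ 2.6e-03 -1.0e+00 -2.0e-04]
 [-9.0e-04  2.0e-04 -1.0e+00]] [-0.82  0.3   1.62 -0.    1.23  0.75]
[[277. 142.]
 [237. 182.]
 [277. 219.]
 [317. 182.]]
```

View pics/w1.png

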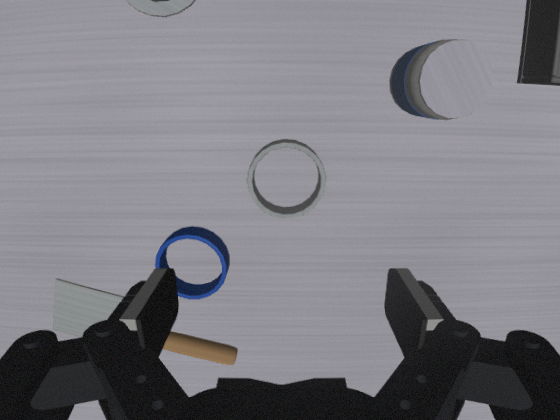

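The wrist picture shows the steel ring at about (286,178) and the blue look-alike at (192,262). I'll fit the ring's top rim.

```bash
cat >> h.py <<'E'
def mask(im,roi,k=3.0):
    x0,y0,x1,y1=roi; g=cv2.GaussianBlur(im,(3,3),0).astype(float)
    c=g[:,:,0]-g[:,:,1]+0.0; b=np.median(c[y0:y1,x0:x1]); lum=g.sum(2)/3; lb=np.median(lum[y0:y1,x0:x1])
    return c-b,lum-lb
E
python3 - <<'E'
from h import *
s=np.load("pics/w1.npy",allow_pickle=True).item()["s"]; im=cv2.imread("pics/w1.png")
roi=(235,125,340,230); c,l=mask(im,roi)
print(c[178,240:335:4].round(1)); print(l[178,240:335:4].round())
print(c[130:225:4,286].round(1)); print(l[130:225:4,286].round())
cv2.imwrite("pics/w1c.png",np.clip(crop(im,235,125,105,105,5)*1.5,0,255))
E
```

```text
[ 0.  1. -6. -8.  0.  1.  1. -1.  0.  1.  1.  0.  0.  0.  0.  0.  0.  1.
  0.  0. -7. -5.  0.  0.]
[  1.   1. -15. -44.   2.   1.   1.   1.   0.   0.   0.   1.   1.   0.
   0.   1.   1.   0.   1.  -3. -60. -12.   1.   1.]
[ 1.  1. -1. -6. -5.  0.  0.  0.  0.  1.  0. -1.  0.  0.  0.  0.  0.  1.
  0. -3. -7. -6. -4.  1.]
[ -3.   2. -15. -48. -15.  -4.  -0.  -1.   1.   2.   1.  -3.   1.   3.
   0.   1.  -2.   0.   0. -24. -77. -38.  -6.   2.][ WARN:0@0.731] global loadsave.cpp:1063 imwrite_ Unsupported depth image for selected encoder is fallbacked to CV_8U.
```

View pics/w1c.png

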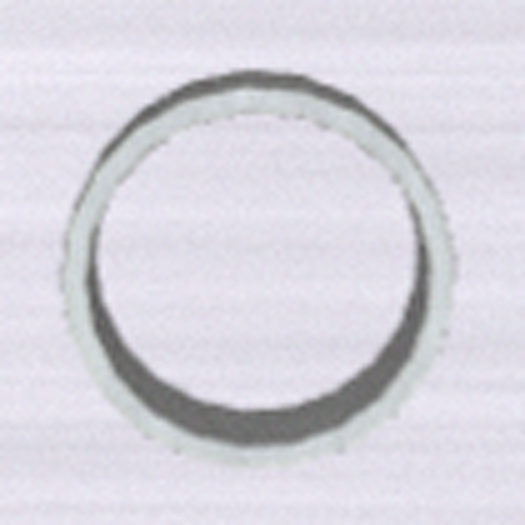

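```bash
cat >> h.py <<'E'
def outer(m):
    cs,_=cv2.findContours(m.astype(np.uint8),cv2.RETR_EXTERNAL,cv2.CHAIN_APPROX_NONE); return max(cs,key=cv2.contourArea)[:,0].astype(float)
def robfit(P,r=None):
    from scipy.optimize import least_squares
    c0,r0=fitcirc(P)
    if r is None:
        f=least_squares(lambda x:np.hypot(P[:,0]-x[0],P[:,1]-x[1])-x[2],[*c0,r0],loss="soft_l1",f_scale=.0005).x; return f[:2],f[2]
    f=least_squares(lambda x:np.hypot(P[:,0]-x[0],P[:,1]-x[1])-r,c0,loss="soft_l1",f_scale=.0005).x; return f,np.hypot(*(P[:,:2]-f).T).mean()
E
python3 - <<'E'
from h import *
s=np.load("pics/w1.npy",allow_pickle=True).item()["s"]; im=cv2.imread("pics/w1.png")
roi=(235,125,340,230); c,l=mask(im,roi)
m=np.zeros(c.shape); m[125:230,235:340]=((c<-2.5)|(l<-12))[125:230,235:340]
K=outer(m); m=K[K[:,1]>178]
for P in (onz("wrist",m,.022,s),): print(robfit(P),robfit(P,.0335))
t=K[K[:,1]<160]; print("bottom",robfit(onz("wrist",t,.0,s),.0335))
E
```

```text
(array([ 0.43472406, -0.36863017]), np.float64(0.032936278476856436)) (array([ 0.43543468, -0.36863689]), np.float64(0.033368261649764246))
bottom (array([ 0.43442243, -0.36872602]), np.float64(0.033518792732838705))
```

>>> drive_tool:
  targets: [0,0,0,3.3,5,40,1,0,0,0,0,0,40,1,0,0,0,0,0,36,1,0,0,0,0,0,0,1,0,0,0,0,0,0,1]

```text
clock: 2.08
position: [0.4354, -0.3702, 0.0627]
ee_rot: [0.001, 1.0, 0.0, 0.001]
contact_force: [-0.4, 0.6, 0.6]
width: 0.0853
```

Run:
```python
from h import *
s,im=shot("wrist","w2"); print(s["clock"],s["position"].round(4))
uv=proj("wrist",circ((.435,-.3686),.0335,.022),s); 
cv2.polylines(im,[uv.round().astype(int)],True,(0,0,255),1); cv2.imwrite("pics/w2o.png",im)
```

```text
2.075 [ 0.4354 -0.3702  0.0627]
```

View pics/w2o.png

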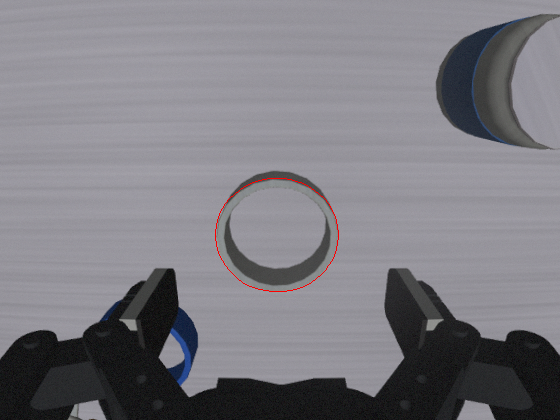

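The red circle lies on the ring's rim, so the position holds. Next I descend and grip.

>>> drive_tool:
  targets: [0,0,0,0,-1.5,30,1,0,0,0,0,0,22,1,0,0,0,0,0,8,1,0,0,0,0,0,3,1,0,0,0,0,0,0,1,0,0,0,0,0,0,0.6,0,0,0,0,0,0,0.3,0,0,0,0,0,0,0,0,0,0,0,0,0,0,0,0,0,0,0,0,0,0,0,0,0,0,0,0]
  grip_force: 40

```text
clock: 3.5
position: [0.4358, -0.3677, -0.0002]
ee_rot: [0.001, 1.0, 0.001, 0.001]
contact_force: [-0.4, 1.1, 5.3]
width: 0.0656
```

Run:
```python
from h import *
s,im=shot("wrist","w3"); print(s["clock"],s["position"].round(4),s["width"],s["contact_force"])
```

```text
3.5 [ 4.358e-01 -3.677e-01 -2.000e-04] 0.06555052093042738 [-0.43980033  1.07158436  5.27108575]
```

View pics/w3.png

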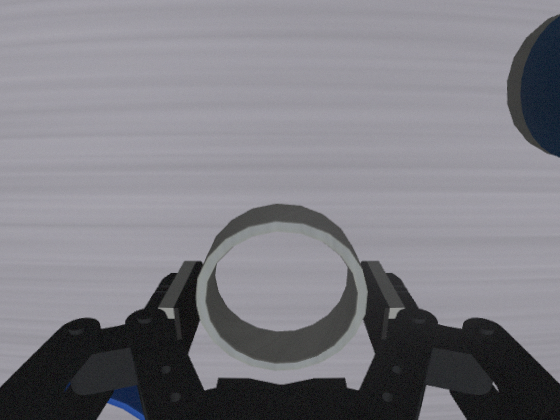

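The ring is gripped between both pads at width 65.6 mm. I lift it and go to a viewpoint for the pan.

>>> drive_tool:
  targets: [0,0,0,0,0,15,0,0,0,0,0,0,-30,0,0,0,0,0,0,-50,0,0,0,0,0,0,-50,0,0,0,0,-5,-40,-40,0,0,0,0,-5,-50,-30,0,0,0,0,-5,-55,0,0,0,0,0,-5,-55,0,0,0,0,0,-5,-55,0,0,0,0,0,-5,-55,0,0,0,0,0,-5,-50,0,0,0,0,0,0,-28,0,0]

```text
clock: 5.05
position: [0.3982, 0.023, 0.1834]
ee_rot: [-0.0, 1.0, 0.002, -0.0]
contact_force: [-0.1, 0.2, -1.3]
width: 0.0656
```

I made an error there: the first row pressed down 15 mm instead of lifting. I'll check the state and how the ring sits in the fingers.

Run:
```python
from h import *
s,im=shot("wrist","w4"); print(s["clock"],s["position"].round(4),s["width"],s["contact_force"].round(1),s["moment"].round(2),yaw(s))
```

```text
5.05 [0.3982 0.023  0.1834] 0.06559292519301164 [-0.1  0.2 -1.3] [-0.02  0.01 -0.07] [[ 1.0e+00  3.6e-03 -2.0e-04]
 [ 3.6e-03 -1.0e+00  5.0e-04]
 [-2.0e-04 -5.0e-04 -1.0e+00]]
```

View pics/w4.png

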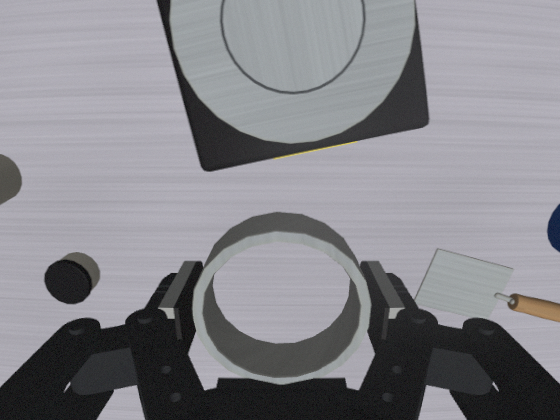

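The ring is still held level, but it has slid about 6 mm up in the fingers. The engraved circle's arc spans (222–366, to row 93). I'll fit the pan edge and the circle.

```bash
python3 - <<'E'
from h import *
s=np.load("pics/w4.npy",allow_pickle=True).item()["s"]; im=cv2.imread("pics/w4.png")
g=cv2.GaussianBlur(cv2.cvtColor(im,cv2.COLOR_BGR2GRAY),(3,3),0).astype(float)
# radial search from approx centre for engraved dark line and pan edge, in world plane z=.06
c=onz("wrist",[(294,22)],.06,s)[0][:2]
for it in range(4):
  E=[];O=[]
  for a in np.linspace(0,2*np.pi,240,endpoint=False):
    def line(rs):
        P=np.c_[c[0]+rs*np.cos(a),c[1]+rs*np.sin(a),np.full(len(rs),.06)]; uv=proj("wrist",P,s)
        return P,uv
    rs=np.arange(.040,.057,.0002); P,uv=line(rs)
    if uv.min()>2 and uv[:,0].max()<557:
        v=cv2.remap(g.astype(np.float32),uv[:,0].astype(np.float32)[None],uv[:,1].astype(np.float32)[None],1)[0]
        k=v.argmin()
        if np.median(v)-v[k]>15: E.append(P[k])
    rs=np.arange(.075,.095,.0002); P,uv=line(rs)
    if uv.min()>2 and uv[:,0].max()<557:
        v=cv2.remap(g.astype(np.float32),uv[:,0].astype(np.float32)[None],uv[:,1].astype(np.float32)[None],1)[0]
        d=np.diff(cv2.GaussianBlur(v[None],(1,1),0)[0]); d=v[8:]-v[:-8]; k=d.argmin()
        if d[k]<-30: O.append(P[k+4])
  E=np.array(E);O=np.array(O); c=robfit(E,.0485)[0]
print(len(E),robfit(E),robfit(E,.0485)); print(len(O),robfit(O),robfit(O,.085))
for n in ("scene","side"):
    im=cv2.imread(f"pics/{n}0.png")
    for r in (.0485,.085): cv2.polylines(im,[(proj(n,circ(c,r,.06))).round().astype(int)],True,(0,0,255),1)
    x,y=proj(n,[(*c,.06)])[0].astype(int); cv2.imwrite(f"pics/pan_{n}.png",crop(im,x-60,y-50,120,100,4))
E
python3 -c "
import cv2,numpy as np
cv2.imwrite('pics/pan.png',cv2.resize(np.hstack([cv2.imread('pics/pan_scene.png'),cv2.imread('pics/pan_side.png')]),None,fx=.8,fy=.8))"
```

```text
136 (array([0.52212325, 0.01496985]), np.float64(0.048461556509309035)) (array([0.52217099, 0.01497037]), np.float64(0.048487366512238984))
130 (array([0.52175192, 0.01510301]), np.float64(0.08381073713965452)) (array([0.52324102, 0.01510777]), np.float64(0.08467635961909431))
```

View pics/pan.png

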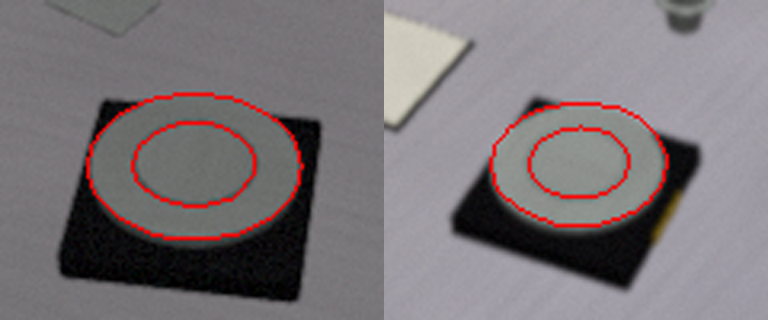

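The fit radius agrees: 48.46 mm against the given 48.5. That puts the pan centre at (0.522, 0.015). I move above the pan and look before lowering.

>>> drive_tool:
  targets: [0,0,0,40,2.6,0,0,0,0,0,45,3,0,0,0,0,0,39.6,2,20,0,0,0,0,0,0,40,0,0,0,0,0,0,38,0,0,0,0,0,0,0,0,0,0,0,0,0,0,0]

```text
clock: 5.98
position: [0.5251, 0.0132, 0.0865]
ee_rot: [0.0, 1.0, 0.001, 0.001]
contact_force: [0.4, -0.4, -2.0]
width: 0.0655
```

Run:
```python
from h import *
s,im=shot("wrist","w5"); print(s["clock"],s["position"].round(4),s["width"],s["contact_force"].round(1))
uv=proj("wrist",circ((.5222,.015),.0485,.06),s); cv2.polylines(im,[uv.round().astype(int)],True,(0,0,255),1); cv2.imwrite("pics/w5o.png",im)
```

```text
5.975 [0.5251 0.0132 0.0865] 0.06551405605880328 [ 0.4 -0.4 -2. ]
```

View pics/w5o.png

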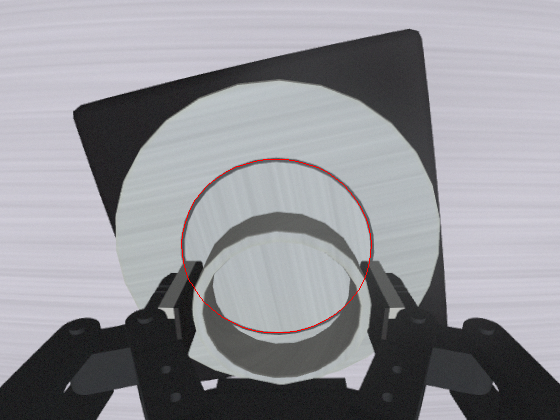

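The projected circle matches the engraved line. I correct by −2 mm and −2.5 mm, then lower.

>>> drive_tool:
  targets: [0,0,0,-2,-2.5,0,0,0,0,0,0,0,15,0,0,0,0,0,0,12,0,0,0,0,0,0,3,0,0,0,0,0,0,0,0]

```text
clock: 6.65
position: [0.5219, 0.0159, 0.0547]
ee_rot: [-0.0, 1.0, 0.001, -0.001]
contact_force: [-0.9, 0.3, -1.6]
width: 0.0656
```

Run:
```python
from h import *
for i in range(1):
  s,im=shot("wrist","w6"); print(s["clock"],s["position"].round(4),s["width"],s["contact_force"].round(1))
```

```text
6.65 [0.5219 0.0159 0.0547] 0.06558229506940833 [-0.9  0.3 -1.6]
```

View pics/w6.png

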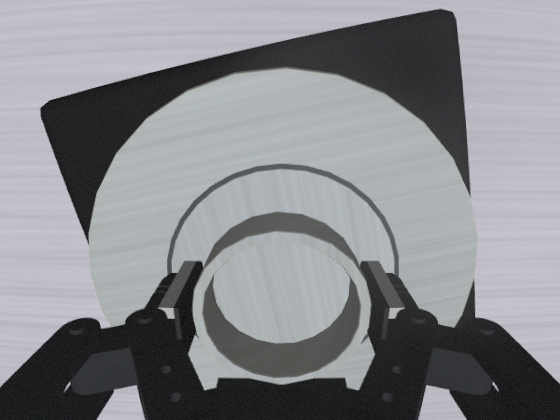

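>>> drive_tool:
  targets: [0,0,0,0.8,0,1,0,0,0,0,0,0,1,0,0,0,0,0,0,0,0]

```text
clock: 7.08
position: [0.5234, 0.0159, 0.0537]
ee_rot: [0.0, 1.0, 0.001, 0.001]
contact_force: [0.2, 0.0, 0.5]
width: 0.0655
```

>>> drive_tool:
  targets: [0,0,0,-0.5,0,0.8,0,0,0,0,0,0,0,0]

```text
clock: 7.32
position: [0.5235, 0.0159, 0.0537]
ee_rot: [0.0, 1.0, 0.001, 0.001]
contact_force: [-1.3, -0.3, 5.1]
width: 0.0658
```

In contact, with 5 N upward. I release, rise and check.

>>> drive_tool:
  targets: [0,0,0,0,0,0,0.9,0,0,0,0,0,0,1,0,0,0,0,0,0,1,0,0,0,0,0,0,1,0,0,0,0,0,-25,1,0,0,0,0,0,-40,1,0,0,0,-30,0,-50,1,0,0,0,-40,0,-20,1,0,0,0,0,0,0,1]

```text
clock: 8.45
position: [0.4507, 0.016, 0.1892]
ee_rot: [0.0, 1.0, 0.001, 0.001]
contact_force: [-0.1, -0.1, -1.1]
width: 0.0853
```

```bash
cat >> h.py <<'E'
def radial(g,n,s,c,z,r0,r1,mode,thr,N=240,amask=None):
    """mode 'dark': darkest line; 'fall'/'rise': strongest edge outward"""
    out=[]; g=g.astype(np.float32)
    for a in np.linspace(-np.pi,np.pi,N,endpoint=False):
        if amask and not amask(a): continue
        rs=np.arange(r0,r1,.0002); P=np.c_[c[0]+rs*np.cos(a),c[1]+rs*np.sin(a),np.full(len(rs),z)]; uv=proj(n,P,s)
        if uv.min()<2 or uv[:,0].max()>556 or uv[:,1].max()>417: continue
        v=cv2.remap(g,uv[:,0].astype(np.float32)[None],uv[:,1].astype(np.float32)[None],1)[0]
        if mode=="dark":
            k=v.argmin(); ok=np.median(v)-v[k]>thr
        else:
            d=(v[8:]-v[:-8])*(1 if mode=="rise" else -1); k=d.argmax()+4; ok=d.max()>thr
        if ok: out.append(P[k])
    return np.array(out)
E
python3 - <<'E'
from h import *
s,im=shot("wrist","w7"); print(s["clock"],s["position"].round(4),s["width"])
g=cv2.GaussianBlur(cv2.cvtColor(im,cv2.COLOR_BGR2GRAY),(3,3),0)
c=np.array([.522,.015])
for i in range(3):
    E=radial(g,"wrist",s,c,.06,.042,.055,"dark",15); c=robfit(E,.0485)[0]
print("engr",len(E),robfit(E),c)
E
```

```text
8.45 [0.4507 0.016  0.1892] 0.08529262770666522
engr 240 (array([0.52206674, 0.01441287]), np.float64(0.048396488494461286)) [0.52206557 0.01441389]
```

View pics/w7.png

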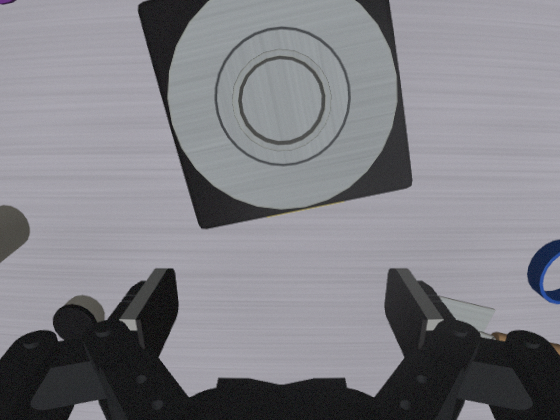

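Run:
```python
from h import *
im=cv2.imread("pics/w7.png"); cv2.imwrite("pics/w7c.png",np.clip(crop(im,205,20,155,155,4).astype(float)*1.4,0,255).astype(np.uint8))
```

```text
(no output)
```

View pics/w7c.png

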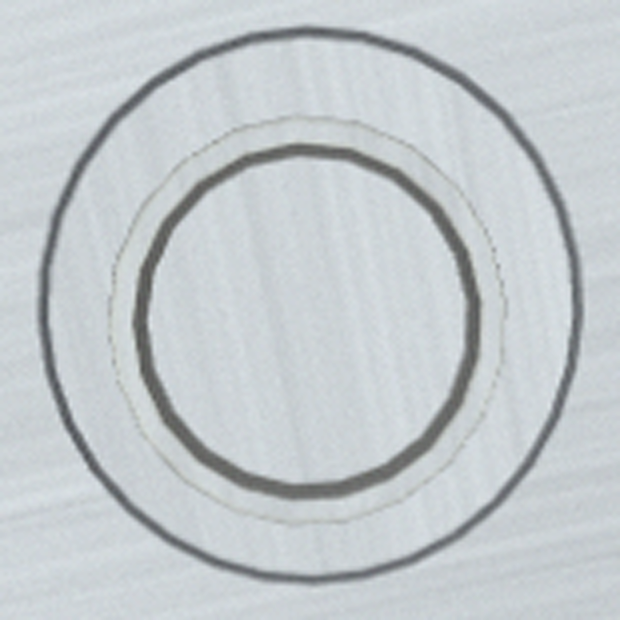

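Run:
```python
from h import *
s=np.load("pics/w7.npy",allow_pickle=True).item()["s"]; im=cv2.imread("pics/w7.png")
g=cv2.cvtColor(im,cv2.COLOR_BGR2GRAY)
for z,m in ((.082,"rise"),(.06,"fall")):
    c=np.array([.522,.014])
    for i in range(3):
        E=radial(g,"wrist",s,c,z,.025,.0325,m,20); c=robfit(E,.029)[0]
    print(z,len(E),robfit(E),c)
c=np.array([.522,.014])
g2=cv2.GaussianBlur(g,(3,3),0)
for i in range(3):
    E=radial(g,"wrist",s,c,.082,.0315,.0365,"dark",2); c=robfit(E,.0335)[0]
print("outer",len(E),robfit(E),c)
```

```text
0.082 240 (array([0.52081908, 0.01498273]), np.float64(0.02901328545488846)) [0.52081918 0.01498251]
0.06 240 (array([0.52074706, 0.0149739 ]), np.float64(0.0288937981684124)) [0.52074477 0.01497646]
outer 240 (array([0.52078104, 0.01500968]), np.float64(0.0329722333930322)) [0.52076777 0.01497385]
```

The ring lies flat: the bore fit at the top and at the bottom gives the same centre, 1.4 mm from the engraved circle's centre. Next the cup.

>>> drive_tool:
  targets: [0,0,0,-8,-46,-8,1,0,0,0,-8,-46,-8,1,0,0,0,-8,-46,-8,1,0,0,0,-8,-46,-8,1,0,0,0,-9,-46,-8,1,0,0,0,-9,-46,0,1,0,0,0,0,0,0,1]

```text
clock: 9.38
position: [0.402, 0.2948, 0.2262]
ee_rot: [-0.0, 1.0, 0.003, -0.001]
contact_force: [-0.2, -0.2, -0.5]
width: 0.0851
```

Run:
```python
from h import *
s,im=shot("wrist","w8"); print(s["clock"],s["position"].round(4),s["qpos"].round(2))
```

```text
9.375 [0.402  0.2948 0.2262] [0.49 0.16 1.67 0.   1.31 2.06]
```

View pics/w8.png

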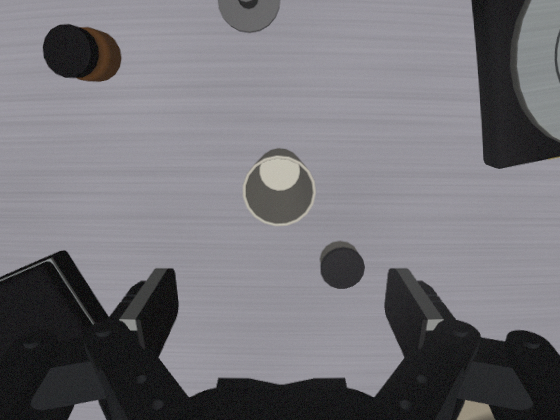

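The cup's rim shows at (279,190) and its floor at (279,172). The black-capped pot beside it, at (342,265), has to be avoided.

Run:
```python
from h import *
s=np.load("pics/w8.npy",allow_pickle=True).item()["s"]; im=cv2.imread("pics/w8.png")
g=im[:,:,1]
c=onz("wrist",[(279,190)],.085,s)[0][:2]; c0=c
for i in range(3):
    E=radial(g,"wrist",s,c,.085,.0265,.034,"fall",8); c=robfit(E,.030)[0]
print("rim",len(E),robfit(E),c)
for i in range(3):
    E=radial(g,"wrist",s,c,.085,.0235,.0295,"rise",10); c=robfit(E,.0275)[0]
print("rim in",len(E),robfit(E),c)
c=onz("wrist",[(279,172)],.0025,s)[0][:2]; print(c)
for i in range(3):
    E=radial(g,"wrist",s,c,.0025,.016,.026,"fall",20); c=robfit(E)[0]
print("floor",len(E),robfit(E))
print(onz("wrist",[(342,268)],.03,s))
```

```text
rim 240 (array([0.39982299, 0.29599805]), np.float64(0.029426507648254045)) [0.39983406 0.29600929]
rim in 215 (array([0.39993541, 0.29603679]), np.float64(0.02736702591614992)) [0.39997917 0.29603156]
[0.39782602 0.29627935]
floor 240 (array([0.39789946, 0.296092  ]), np.float64(0.019813737583036256))
[[0.30250418 0.23015219 0.03      ]]
```

>>> drive_tool:
  targets: [0,0,0,-2.3,-1.2,40,1,0,0,0,0,0,45,1,0,0,0,0,0,40,1,0,0,0,0,0,35,1,0,0,0,0,0,26,1,0,0,0,0,0,0,1,0,0,0,0,0,0,0.75,0,0,0,0,0,0,0.5,0,0,0,0,0,0,0.3,0,0,0,0,0,0,0,0,0,0,0,0,0,0,0,0,0,0,0,0,0]
  grip_force: 35

```text
clock: 10.92
position: [0.4008, 0.2934, 0.0428]
ee_rot: [-0.001, 1.0, 0.001, 0.001]
contact_force: [0.4, 0.1, 6.2]
width: 0.0581
```

Run:
```python
from h import *
s,im=shot("wrist","w9"); print(s["clock"],s["position"].round(4),s["width"],s["contact_force"].round(1))
```

```text
10.925 [0.4008 0.2934 0.0428] 0.058071118031042715 [0.4 0.1 6.2]
```

View pics/w9.png

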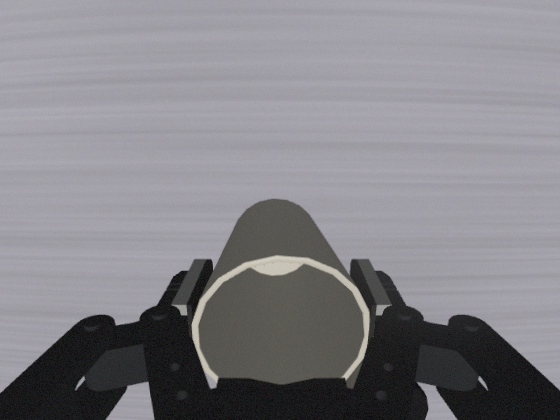

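The cup is gripped at width 58 mm, with its rim even between the pads. I lift (tz negative) and carry it over the ring.

>>> drive_tool:
  targets: [0,0,0,0,0,-20,0,0,0,0,0,0,-40,0,0,0,0,0,0,-50,0,0,0,0,20,46,-30,0,0,0,0,20,46,0,0,0,0,0,20,46,0,0,0,0,0,20,46,0,0,0,0,0,20,46,0,0,0,0,0,10,24,0,0,0,0,0,10,23,0,0,0,0,0,0,0,0,0,0,0,0,0,0,0,0]

```text
clock: 12.48
position: [0.5195, 0.0168, 0.1814]
ee_rot: [-0.0, 1.0, 0.001, -0.0]
contact_force: [0.1, 0.4, -0.6]
width: 0.0584
```

```bash
python3 - <<'E'
from h import *
s,im=shot("wrist","w10"); print(s["clock"],s["position"].round(4),s["width"],s["contact_force"].round(1),yaw(s)[1,0])
for n in ("scene","side"):
    _,i2=shot(n,f"{n}10"); x,y=proj(n,[(.521,.015,.14)])[0].astype(int); cv2.imwrite(f"pics/{n}10c.png",crop(i2,max(x-60,0),y-60,120,110,4)[:, :480])
E
python3 -c "
import cv2,numpy as np
a=[cv2.imread('pics/%s10c.png'%n) for n in ('scene','side')]
cv2.imwrite('pics/f10.png',cv2.resize(np.hstack(a),None,fx=.8,fy=.8))"
```

```text
12.475 [0.5195 0.0168 0.1814] 0.058385877927098186 [ 0.1  0.4 -0.6] 0.0016
```

View pics/w10.png

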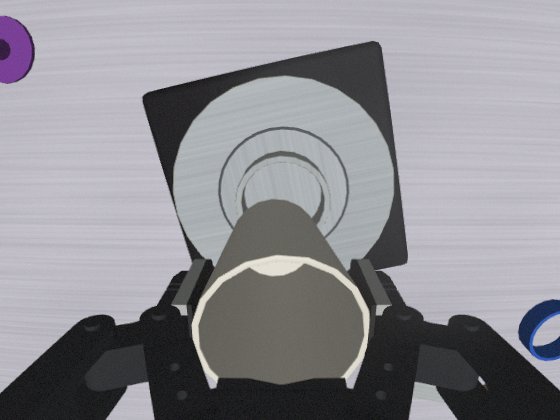

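View pics/f10.png

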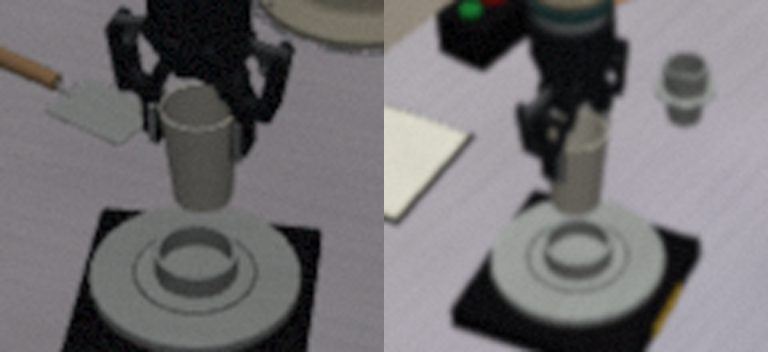

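The cup hangs upright over the ring in all three views. The foot sits slightly to +y, so I correct, lower to just above the ring and look.

>>> drive_tool:
  targets: [0,0,0,2.3,2.2,20,0,0,0,0,0,0,24,0,0,0,0,0,0,0,0,0,0,0,0,0,0,0]

```text
clock: 13.12
position: [0.5229, 0.0143, 0.1382]
ee_rot: [0.0, 1.0, 0.001, 0.001]
contact_force: [0.1, -0.3, 0.0]
width: 0.0585
```

Run:
```python
from h import *
s,im=shot("wrist","w11"); print(s["clock"],s["position"].round(4),s["width"],s["contact_force"].round(1),yaw(s)[1,0])
for r in (.029,.0335): cv2.polylines(im,[proj("wrist",circ((.5208,.015),r,.082),s).round().astype(int)],True,(0,0,255),1)
cv2.polylines(im,[proj("wrist",circ((s["position"][0]-.001,s["position"][1]),.023,s["position"][2]-.0428),s).round().astype(int)],True,(0,255,0),1)
cv2.imwrite("pics/w11o.png",im)
```

```text
13.125 [0.5229 0.0143 0.1382] 0.05846604830227369 [ 0.1 -0.3  0. ] 0.0024
```

View pics/w11o.png

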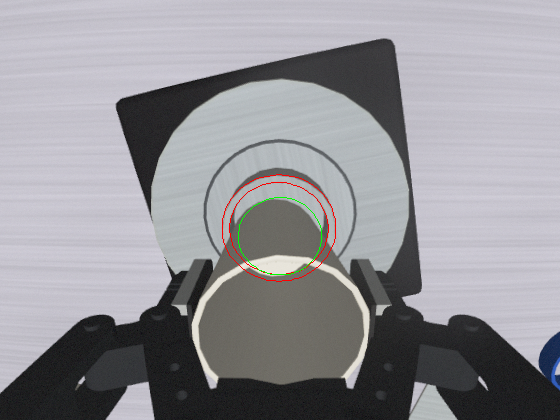

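The foot (green) lies inside the ring's bore (red). Lowering.

>>> drive_tool:
  targets: [0,0,0,-1,0,12,0,0,0,0,0,0,12,0,0,0,0,0,0,8,0,0,0,0,0,0,2,0,0,0,0,0,0,0,0]

```text
clock: 13.8
position: [0.5216, 0.0139, 0.1034]
ee_rot: [0.0, 1.0, 0.001, 0.0]
contact_force: [-0.0, -1.3, -0.9]
width: 0.0578
```

>>> drive_tool:
  targets: [0,0,0,0,0,1,0,0,0,0,0,0,1,0,0,0,0,0,0,0,0]

```text
clock: 14.18
position: [0.5224, 0.0138, 0.1028]
ee_rot: [0.0, 1.0, 0.001, 0.001]
contact_force: [-0.7, -0.1, 6.9]
width: 0.0582
```

>>> drive_tool:
  targets: [0,0,0,0,0,0,0.8,0,0,0,0,0,0,1,0,0,0,0,0,0,1,0,0,0,0,0,0,1,0,0,0,0,0,-25,1,0,0,0,0,0,-40,1,0,0,0,0,0,-40,1,0,0,0,-40,0,-10,1,0,0,0,0,0,0,1]

```text
clock: 15.3
position: [0.4796, 0.014, 0.2175]
ee_rot: [0.0, 1.0, 0.001, 0.0]
contact_force: [-0.1, -0.9, 0.6]
width: 0.0857
```

Run:
```python
from h import *
s,im=shot("wrist","w12"); print(s["clock"],s["position"].round(4),s["width"],s["contact_force"].round(1))
A=[]
for n in ("scene","side"):
    _,i2=shot(n,f"{n}12"); x,y=proj(n,[(.521,.015,.1)])[0].astype(int); A.append(crop(i2,max(x-50,0),y-50,100,100,4))
cv2.imwrite("pics/f12.png",np.hstack(A))
```

```text
15.3 [0.4796 0.014  0.2175] 0.08566399272209385 [-0.1 -0.9  0.6]
```

View pics/w12.png

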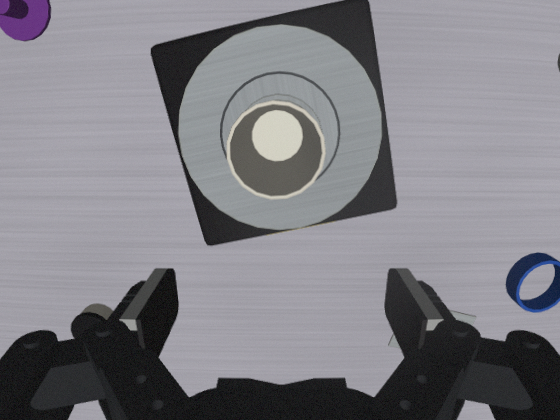

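View pics/f12.png

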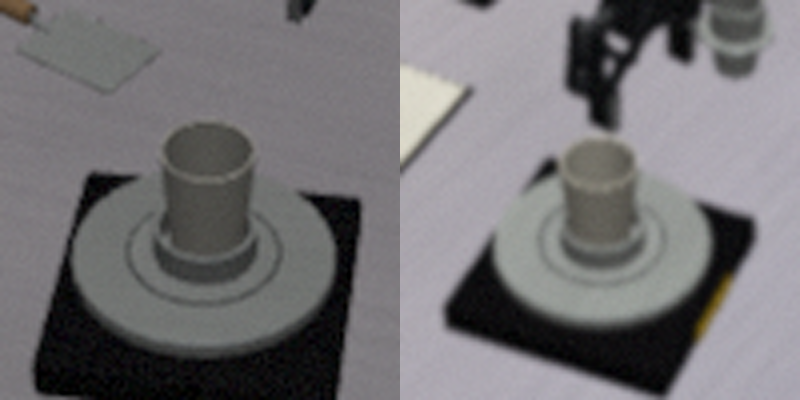

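The cup stands upright in the ring, with its rim at (277,150) in the wrist picture. I'll fit the rim and the floor.

Run:
```python
from h import *
s=np.load("pics/w12.npy",allow_pickle=True).item()["s"]; im=cv2.imread("pics/w12.png"); g=im[:,:,1]
c=onz("wrist",[(277,150)],.145,s)[0][:2]; print(c)
for i in range(3):
    E=radial(g,"wrist",s,c,.145,.0235,.0295,"rise",10); c=robfit(E,.0275)[0]
print("rim in",len(E),robfit(E),c)
c=onz("wrist",[(277,135)],.0625,s)[0][:2]
for i in range(3):
    E=radial(g,"wrist",s,c,.0625,.016,.026,"fall",20); c=robfit(E)[0]
print("floor",len(E),robfit(E))
```

```text
[0.52200913 0.01567073]
rim in 240 (array([0.52124789, 0.01662503]), np.float64(0.027367325729730038)) [0.52124932 0.0166243 ]
floor 240 (array([0.52091671, 0.01666879]), np.float64(0.020601326307111468))
```

Rim and floor centres agree, so the cup is upright and seated at (0.521, 0.0166). Next the strainer.

>>> drive_tool:
  targets: [0,0,0,18,49,-5,1,0,0,0,18,49,-5,1,0,0,0,18,49,-5,1,0,0,0,18,49,0,1,0,0,0,18,49,0,1,0,0,0,18,49,0,1,0,0,0,0,0,0,1]

```text
clock: 16.32
position: [0.5914, -0.2842, 0.229]
ee_rot: [0.0, 1.0, -0.001, -0.001]
contact_force: [-1.2, 0.2, 0.8]
width: 0.0851
```

Run:
```python
from h import *
s,im=shot("wrist","w13"); print(s["clock"],s["position"].round(4),s["qpos"].round(2))
```

```text
16.325 [ 0.5914 -0.2842  0.229 ] [-0.55  0.4   1.32 -0.    1.42  1.02]
```

View pics/w13.png

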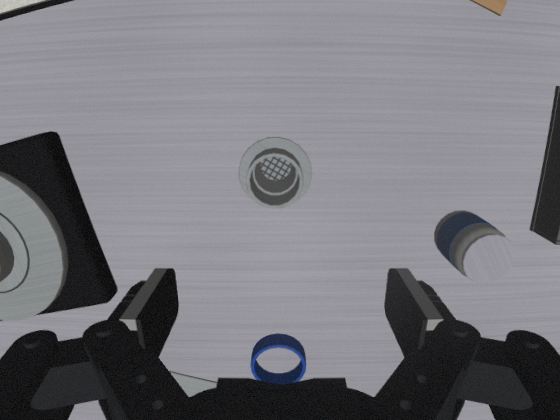

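Run:
```python
from h import *
s=np.load("pics/w13.npy",allow_pickle=True).item()["s"]; im=cv2.imread("pics/w13.png"); g=im[:,:,1]
c0,l=mask(im,(200,100,350,240)); 
c=onz("wrist",[(275,172)],.044,s)[0][:2]; print(c)
m=(c0<-2.5)|(l<-12); mm=np.zeros_like(m); mm[125:220,225:325]=m[125:220,225:325]
K=outer(mm); P=onz("wrist",K,.044,s); print("flange",len(K),robfit(P),robfit(P,.034))
up=K[K[:,1]<172]; print("up",robfit(onz("wrist",up,.044,s),.034))
c=onz("wrist",[(275,174)],.074,s)[0][:2]
for i in range(3):
    E=radial(g,"wrist",s,c,.074,.018,.0235,"rise",12); c=robfit(E,.021)[0]
print("collar in",len(E),robfit(E),c)
cv2.imwrite("pics/w13c.png",np.clip(crop(im,225,125,100,95,6).astype(float)*1.5,0,255).astype(np.uint8))
```

```text
[ 0.59570057 -0.27952246]
flange 207 (array([ 0.59466176, -0.27925612]), np.float64(0.03352859417324972)) (array([ 0.5946422 , -0.27924692]), np.float64(0.033529186059317866))
up (array([ 0.59411946, -0.27926309]), np.float64(0.033932904447864246))
collar in 165 (array([ 0.60097008, -0.27988562]), np.float64(0.021868290229461074)) [ 0.60191976 -0.28000028]
```

View pics/w13c.png

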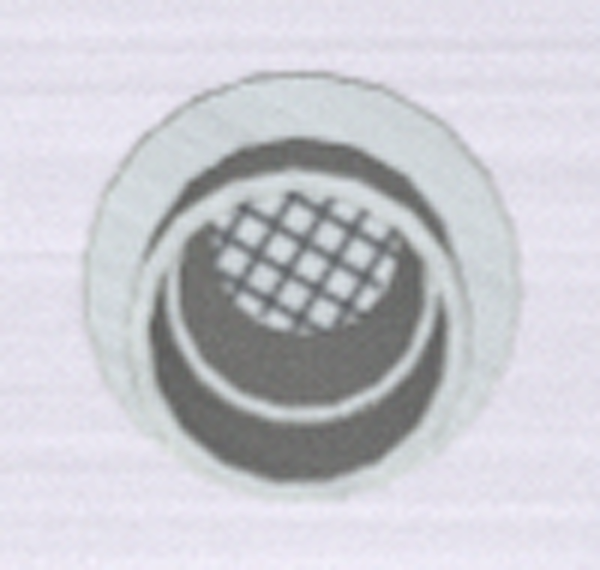

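Run:
```python
from h import *
s=np.load("pics/w13.npy",allow_pickle=True).item()["s"]
P=onz("wrist",[(275,180.6),(247.5,180),(302.5,180),(275,153.3),(275,207.5)],.074,s); print(P.round(4), np.diff(P[1:3],axis=0),np.diff(P[3:],axis=0))
```

```text
[[ 0.5949 -0.28    0.074 ]
 [ 0.5955 -0.2568  0.074 ]
 [ 0.5954 -0.3031  0.074 ]
 [ 0.618  -0.2802  0.074 ]
 [ 0.5711 -0.2798  0.074 ]] [[-0.00012343 -0.0463149   0.        ]] [[-0.04694685  0.00033814  0.        ]]
```

The strainer's axis is at (0.5945, −0.2795), from collar and flange together. I descend to TCP z = 46 mm, which keeps the tips above the flange, and grip the collar.

>>> drive_tool:
  targets: [0,0,0,3.1,-4.7,40,1,0,0,0,0,0,45,1,0,0,0,0,0,45,1,0,0,0,0,0,35,1,0,0,0,0,0,18,1,0,0,0,0,0,0,1]

```text
clock: 17.12
position: [0.5925, -0.2741, 0.0474]
ee_rot: [-0.001, 1.0, 0.001, -0.001]
contact_force: [-0.6, -0.0, 0.5]
width: 0.0855
```

Run:
```python
from h import *
s,im=shot("wrist","w14"); print(s["clock"],s["position"].round(4),s["contact_force"].round(1))
```

```text
17.125 [ 0.5925 -0.2741  0.0474] [-0.6 -0.   0.5]
```

View pics/w14.png

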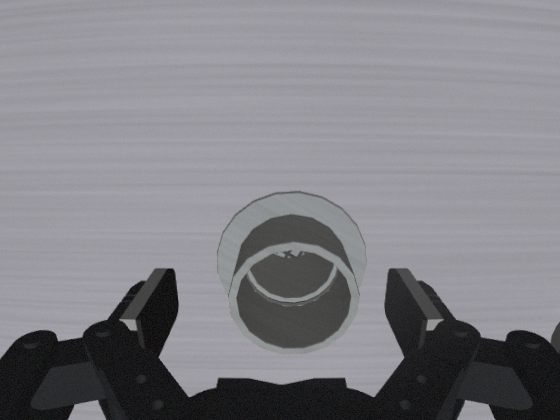

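The strainer shows at column 294 against the finger centre at 282, so it is about 4 mm off in y. I correct before closing.

>>> drive_tool:
  targets: [0,0,0,2,4.2,0,1,0,0,0,0,0,0,1,0,0,0,0,0,0,1]

```text
clock: 17.55
position: [0.5955, -0.2798, 0.0494]
ee_rot: [0.0, 1.0, 0.001, 0.001]
contact_force: [0.9, 0.4, -0.3]
width: 0.0854
```

Run:
```python
from h import *
s,im=shot("wrist","w15"); print(s["clock"],s["position"].round(4),s["contact_force"].round(1),yaw(s).tolist())
p=s["position"]
for r,z in ((.0245,.074),(.034,.044)): cv2.polylines(im,[proj("wrist",circ((.5945,-.2792),r,z),s).round().astype(int)],True,(0,0,255),1)
cv2.imwrite("pics/w15o.png",im)
```

```text
17.55 [ 0.5955 -0.2798  0.0494] [ 0.9  0.4 -0.3] [[1.0, 0.0015, 0.0013], [0.0015, -1.0, -0.0008], [0.0013, 0.0008, -1.0]]
```

View pics/w15o.png

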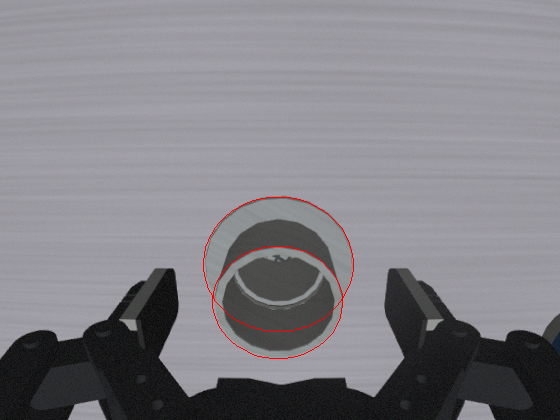

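The projected rims lie on the strainer. I lower 3 mm and grip.

>>> drive_tool:
  targets: [0,0,0,-1,0,3,1,0,0,0,0,0,0,0.75,0,0,0,0,0,0,0.5,0,0,0,0,0,0,0.3,0,0,0,0,0,0,0,0,0,0,0,0,0,0,0,0,0,0,0,0,0,0,0,0,0,0,0,0]
  grip_force: 40

```text
clock: 18.6
position: [0.5943, -0.2795, 0.0457]
ee_rot: [0.0, 1.0, 0.001, 0.0]
contact_force: [-0.7, 1.2, 3.0]
width: 0.0487
```

Run:
```python
from h import *
s,im=shot("wrist","w16"); print(s["clock"],s["position"].round(4),s["contact_force"].round(1),s["width"])
```

```text
18.6 [ 0.5943 -0.2795  0.0457] [-0.7  1.2  3. ] 0.04869737738224482
```

View pics/w16.png

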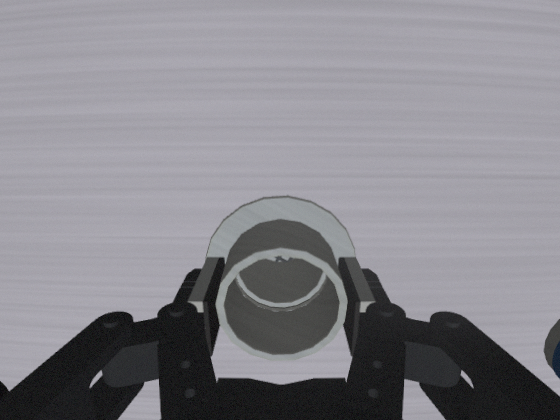

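>>> drive_tool:
  targets: [0,0,0,0,0,-20,0,0,0,0,0,0,-40,0,0,0,0,0,0,-50,0,0,0,0,0,-20,-50,0,0,0,0,-12,-45,-40,0,0,0,0,-12,-45,-15,0,0,0,0,-12,-45,0,0,0,0,0,-12,-45,0,0,0,0,0,-12,-45,0,0,0,0,0,-8,-30,0,0,0,0,0,-5,-21,0,0,0,0,0,0,0,0,0]

```text
clock: 20.15
position: [0.5197, 0.0174, 0.2601]
ee_rot: [0.0, 1.0, 0.002, -0.001]
contact_force: [-0.4, -0.5, -1.0]
width: 0.0483
```

>>> drive_tool:
  targets: [0,0,0,0,0,0,0]

```text
clock: 20.27
position: [0.5207, 0.0157, 0.2602]
ee_rot: [0.0, 1.0, 0.001, -0.0]
contact_force: [0.0, 0.6, -0.6]
width: 0.0483
```

Run:
```python
from h import *
s,im=shot("wrist","w17"); print(s["clock"],s["position"].round(4),s["contact_force"].round(1),s["width"])
cv2.polylines(im,[proj("wrist",circ((.5212,.0166),.03,.145),s).round().astype(int)],True,(0,0,255),1)
p=s["position"]
for r,z in ((.034,-.002),(.0245,.028),(.019,-.0457)): cv2.polylines(im,[proj("wrist",circ(p,r,p[2]+z),s).round().astype(int)],True,(0,255,0),1)
cv2.imwrite("pics/w17o.png",im)
A=[]
for n in ("scene","side"):
    _,i2=shot(n,f"{n}17"); x,y=proj(n,[(.521,.015,.15)])[0].astype(int); A.append(crop(i2,max(x-50,0),max(0,y-60),100,110,4))
cv2.imwrite("pics/f17.png",np.hstack(A))
```

```text
20.275 [0.5207 0.0157 0.2602] [ 0.   0.6 -0.6] 0.048264774091323945
```

View pics/w17o.png

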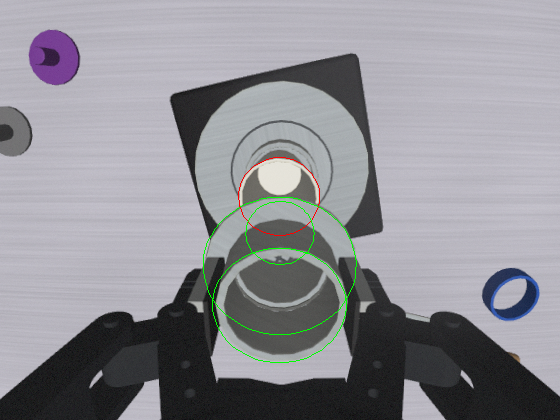

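View pics/f17.png

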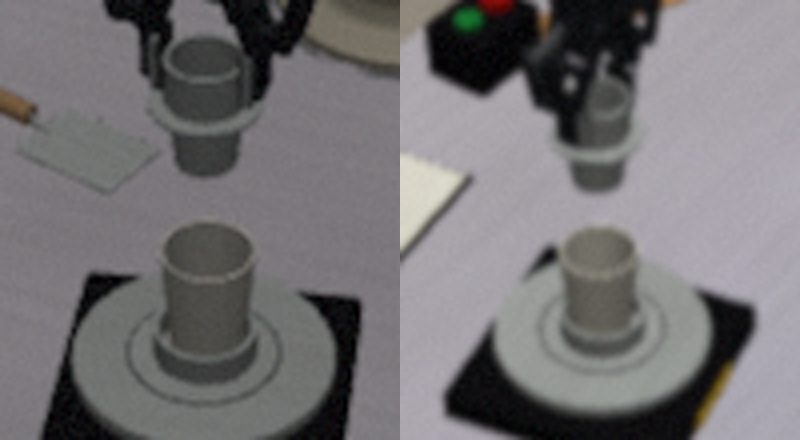

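The strainer hangs level over the cup, with columns 281 against 280. I lower it in steps.

>>> drive_tool:
  targets: [0,0,0,0.5,-0.6,25,0,0,0,0,0,0,25,0,0,0,0,0,0,10,0,0,0,0,0,0,0,0,0,0,0,0,0,10,0,0,0,0,0,0,0,0]

```text
clock: 21.18
position: [0.5209, 0.017, 0.1903]
ee_rot: [0.0, 1.0, 0.001, -0.0]
contact_force: [-0.9, 0.1, -1.5]
width: 0.0483
```

Run:
```python
from h import *
s,im=shot("wrist","w18"); print(s["clock"],s["position"].round(4),s["contact_force"].round(1),s["width"])
A=[]
for n in ("scene","side"):
    _,i2=shot(n,f"{n}18"); x,y=proj(n,[(.521,.015,.15)])[0].astype(int); A.append(crop(i2,max(x-50,0),max(0,y-60),100,110,4))
cv2.imwrite("pics/f18.png",np.hstack(A))
```

```text
21.175 [0.5209 0.017  0.1903] [-0.9  0.1 -1.5] 0.04830563472582555
```

View pics/w18.png

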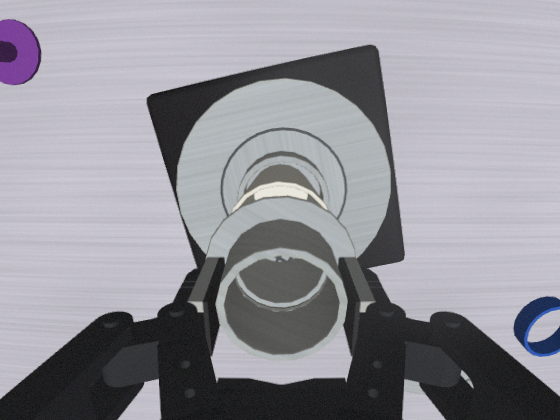

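View pics/f18.png

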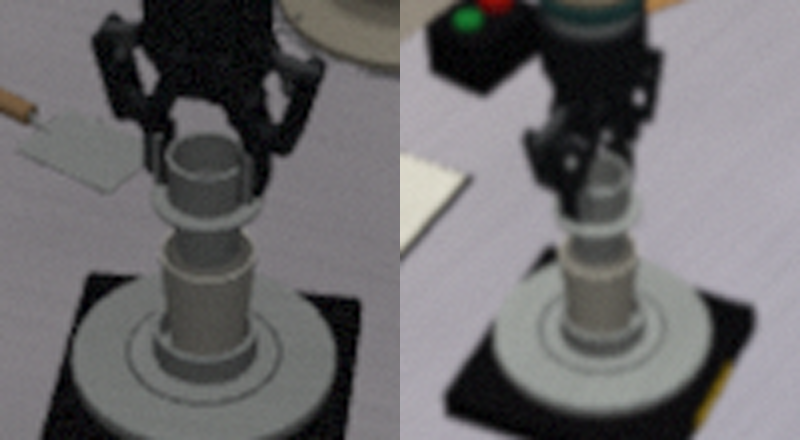

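The basket is entering the cup without contact. I continue to just above seating.

>>> drive_tool:
  targets: [0,0,0,0,0,10,0,0,0,0,0,0,10,0,0,0,0,0,0,10,0,0,0,0,0,0,6,0,0,0,0,0,0,2,0,0,0,0,0,0,0,0]

```text
clock: 22.08
position: [0.5211, 0.017, 0.1524]
ee_rot: [0.0, 1.0, 0.001, -0.0]
contact_force: [0.2, -0.6, 0.1]
width: 0.0488
```

>>> drive_tool:
  targets: [0,0,0,0,0,1,0,0,0,0,0,0,1,0,0,0,0,0,0,0,0]

```text
clock: 22.45
position: [0.5214, 0.0169, 0.1509]
ee_rot: [0.0, 1.0, 0.001, 0.0]
contact_force: [-0.0, -0.5, 1.0]
width: 0.0481
```

>>> drive_tool:
  targets: [0,0,0,0,0,0.8,0,0,0,0,0,0,0,0]

```text
clock: 22.7
position: [0.5216, 0.0167, 0.1508]
ee_rot: [0.0, 1.0, 0.001, 0.001]
contact_force: [-1.2, -0.5, 6.2]
width: 0.0481
```

Seated, with 6 N upward at the expected height of 0.151. I release, rise and look.

>>> drive_tool:
  targets: [0,0,0,0,0,0,0.7,0,0,0,0,0,0,1,0,0,0,0,0,0,1,0,0,0,0,0,0,1,0,0,0,0,0,0,1,0,0,0,0,0,-20,1,0,0,0,0,0,-40,1,0,0,0,0,0,-40,1,0,0,0,-40,0,-20,1,0,0,0,0,0,0,1,0,0,0,0,0,0,1]

```text
clock: 24.08
position: [0.4813, 0.0169, 0.2695]
ee_rot: [0.0, 1.0, 0.001, 0.0]
contact_force: [-0.1, 0.9, -0.0]
width: 0.0854
```

Run:
```python
from h import *
s,im=shot("wrist","w19"); print(s["clock"],s["position"].round(4),s["width"],s["contact_force"].round(1))
for c,r,z in (((.5212,.0166),.034,.149),((.5212,.0166),.0245,.179)): cv2.polylines(im,[proj("wrist",circ(c,r,z),s).round().astype(int)],True,(0,0,255),1)
cv2.imwrite("pics/w19o.png",im)
A=[]
for n in ("scene","side"):
    _,i2=shot(n,f"{n}19"); x,y=proj(n,[(.521,.015,.12)])[0].astype(int); A.append(crop(i2,max(x-50,0),max(0,y-50),100,100,4))
cv2.imwrite("pics/f19.png",np.hstack(A))
```

```text
24.075 [0.4813 0.0169 0.2695] 0.08541897150998126 [-0.1  0.9 -0. ]
```

View pics/w19o.png

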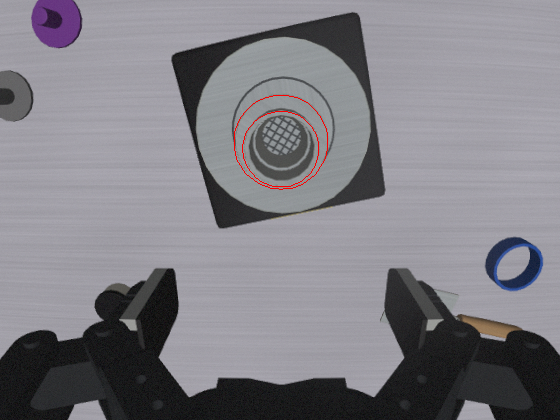

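View pics/f19.png

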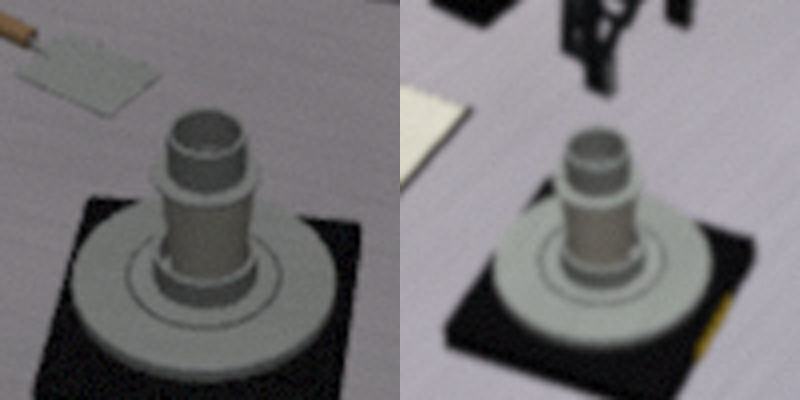

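The strainer sits level in the cup's mouth. I'll measure its collar for the lid.

Run:
```python
from h import *
s=np.load("pics/w19.npy",allow_pickle=True).item()["s"]; im=cv2.imread("pics/w19.png"); g=im[:,:,1]
c=np.array([.5212,.0166])
for i in range(3):
    E=radial(g,"wrist",s,c,.179,.017,.0235,"rise",12); c=robfit(E,.021)[0]
print("collar in",len(E),robfit(E),c)
cv2.imwrite("pics/w19c.png",np.clip(crop(im,225,85,115,110,6).astype(float)*1.3,0,255).astype(np.uint8))
```

```text
collar in 240 (array([0.52188582, 0.01620224]), np.float64(0.02080728113620958)) [0.52197144 0.01619751]
```

View pics/w19c.png

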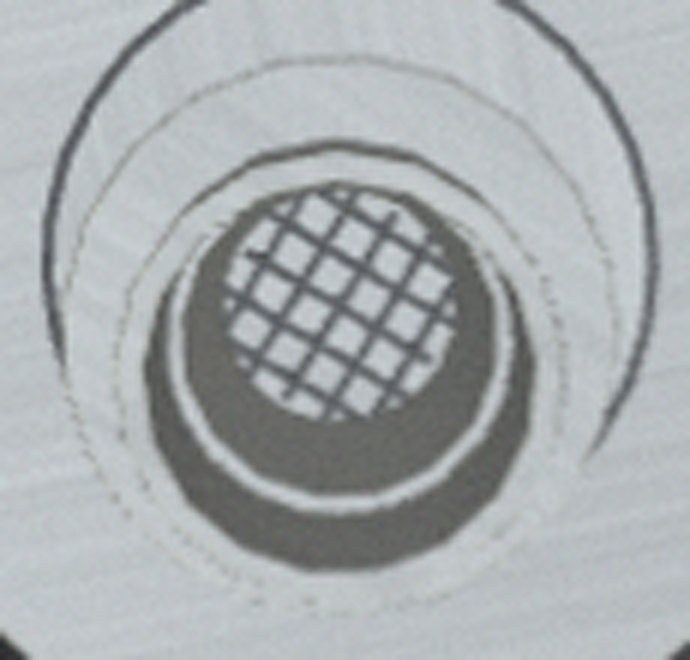

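The collar's centre is (0.522, 0.0162). Next the grey lid.

>>> drive_tool:
  targets: [0,0,0,10,-49,0,1,0,0,0,12,-49,0,1,0,0,0,12,-49,0,1,0,0,0,12,-49,0,1,0,0,0,12,-49,15,1,0,0,0,12,-49,35,1,0,0,0,0,0,30,1,0,0,0,0,0,0,1,0,0,0,0,0,0,1]

```text
clock: 25.35
position: [0.5513, 0.3109, 0.1902]
ee_rot: [-0.0, 1.0, 0.001, 0.0]
contact_force: [-0.0, -0.8, 0.7]
width: 0.0857
```

Run:
```python
from h import *
s,im=shot("wrist","w20"); print(s["clock"],s["position"].round(4),s["qpos"].round(2))
```

```text
25.35 [0.5513 0.3109 0.1902] [ 0.4   0.39  1.44 -0.    1.31  1.97]
```

View pics/w20.png

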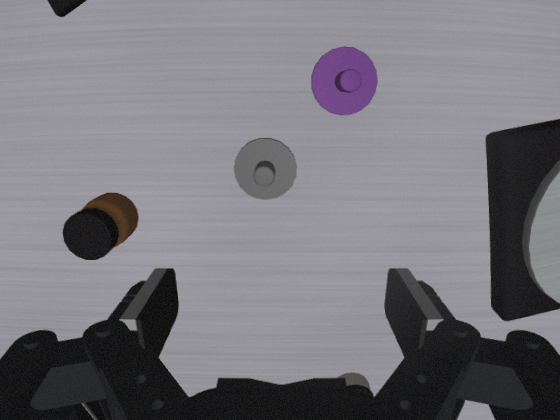

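The grey lid shows at (266,168) with its knob top at (264,176), and the purple look-alike at (344,81). The grey one is ours.

Run:
```python
from h import *
s=np.load("pics/w20.npy",allow_pickle=True).item()["s"]; im=cv2.imread("pics/w20.png"); g=im[:,:,1]
c=onz("wrist",[(266,168)],.011,s)[0][:2]; print(c)
for i in range(3):
    E=radial(g,"wrist",s,c,.011,.024,.033,"rise",12); c=robfit(E,.0285)[0]
print("disc",len(E),robfit(E),c)
k=onz("wrist",[(264,177)],.039,s)[0][:2]
for i in range(3):
    E=radial(g,"wrist",s,k,.039,.006,.012,"fall",5); k=robfit(E,.009)[0]
print("knob",len(E),robfit(E),k)
cv2.imwrite("pics/w20c.png",np.clip(crop(im,215,30,180,180,3).astype(float)*1.3,0,255).astype(np.uint8))
```

```text
[0.56094042 0.32376434]
disc 240 (array([0.56017862, 0.32468189]), np.float64(0.028466287497656978)) [0.56017851 0.32468211]
knob 220 (array([0.56049006, 0.32456296]), np.float64(0.0077020178219100715)) [0.55974184 0.325067  ]
```

View pics/w20c.png

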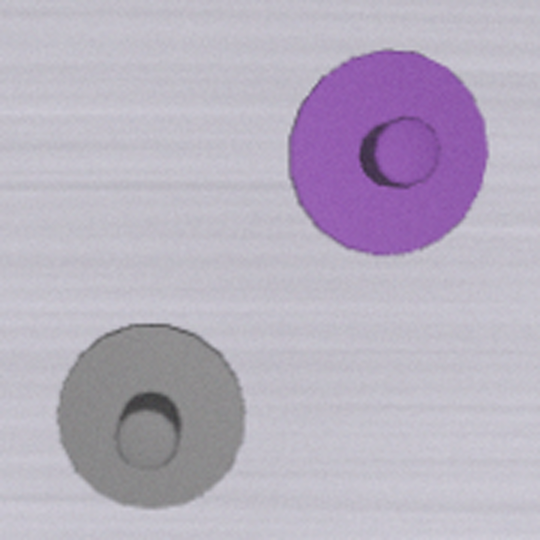

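>>> drive_tool:
  targets: [0,0,0,8.9,-13.8,40,0.6,0,0,0,0,0,45,0.6,0,0,0,0,0,40,0.6,0,0,0,0,0,5,0.6,0,0,0,0,0,0,0.6,0,0,0,0,0,0,0.6,0,0,0,0,0,0,0.6]

```text
clock: 26.28
position: [0.5605, 0.3253, 0.0616]
ee_rot: [-0.001, 1.0, 0.001, 0.002]
contact_force: [0.2, 0.6, -0.0]
width: 0.0512
```

Run:
```python
from h import *
s,im=shot("wrist","w21"); print(s["clock"],s["position"].round(4),s["width"])
for r,z in ((.0285,.011),(.009,.039)): cv2.polylines(im,[proj("wrist",circ((.5602,.3247),r,z),s).round().astype(int)],True,(0,0,255),1)
cv2.imwrite("pics/w21o.png",im)
```

```text
26.275 [0.5605 0.3253 0.0616] 0.05115667288590253
```

View pics/w21o.png

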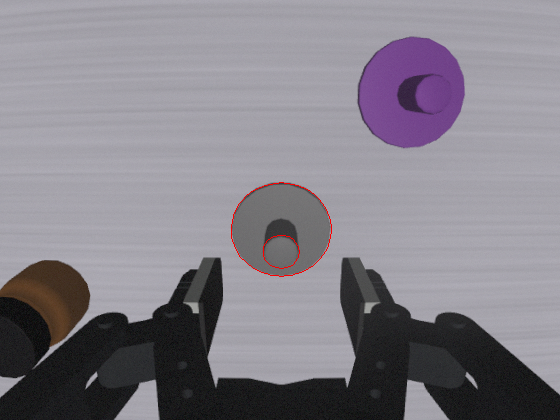

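Both circles lie on the lid. I lower 45 mm and grip the knob.

>>> drive_tool:
  targets: [0,0,0,0,0,20,0.6,0,0,0,0,0,18,0.6,0,0,0,0,0,7,0.6,0,0,0,0,0,0,0.6,0,0,0,0,0,0,0.4,0,0,0,0,0,0,0.2,0,0,0,0,0,0,0,0,0,0,0,0,0,0,0,0,0,0,0,0,0,0,0,0,0,0,0,0]
  grip_force: 40

```text
clock: 27.58
position: [0.56, 0.3251, 0.0154]
ee_rot: [-0.0, 1.0, 0.001, 0.001]
contact_force: [-0.3, 0.0, 5.5]
width: 0.0167
```

Run:
```python
from h import *
s,im=shot("wrist","w22"); print(s["clock"],s["position"].round(4),s["width"],s["contact_force"].round(1))
```

```text
27.575 [0.56   0.3251 0.0154] 0.016675531001244838 [-0.3  0.   5.5]
```

View pics/w22.png

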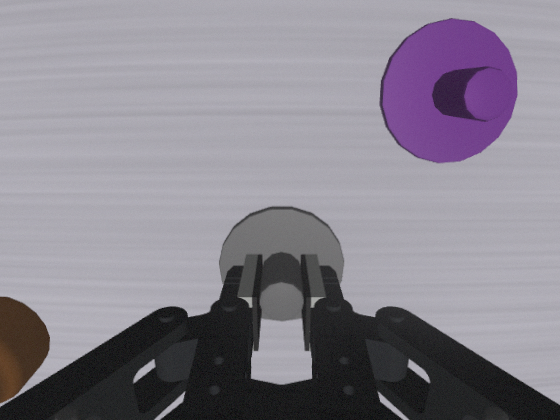

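The knob is gripped. I lift and carry the lid over the strainer.

>>> drive_tool:
  targets: [0,0,0,0,0,-20,0,0,0,0,0,0,-45,0,0,0,0,0,0,-55,0,0,0,0,0,0,-55,0,0,0,0,-4,30,-45,0,0,0,0,-6,45,-35,0,0,0,0,-6,50,0,0,0,0,0,-6,50,0,0,0,0,0,-6,50,0,0,0,0,0,-6,50,0,0,0,0,0,-4,34,0,0,0,0,0,0,0,0,0]

```text
clock: 29.12
position: [0.5212, 0.0137, 0.269]
ee_rot: [0.0, 1.0, -0.001, -0.001]
contact_force: [-0.3, 1.2, 0.0]
width: 0.0167
```

>>> drive_tool:
  targets: [0,0,0,0,0,0,0,0,0,0,0,0,0,0]

```text
clock: 29.38
position: [0.5219, 0.0169, 0.2694]
ee_rot: [-0.0, 1.0, 0.002, -0.0]
contact_force: [0.2, 0.8, -0.9]
width: 0.0164
```

Run:
```python
from h import *
s,im=shot("wrist","w23"); p=s["position"]; print(s["clock"],p.round(4),s["width"],s["contact_force"].round(1))
for r in (.021,.0245): cv2.polylines(im,[proj("wrist",circ((.522,.0162),r,.179),s).round().astype(int)],True,(0,0,255),1)
for r,z in ((.0285,.0066-.011+.0),(.0155,-.0154)): cv2.polylines(im,[proj("wrist",circ(p,r,p[2]+z),s).round().astype(int)],True,(0,255,0),1)
cv2.imwrite("pics/w23o.png",im)
A=[]
for n in ("scene","side"):
    _,i2=shot(n,f"{n}23"); x,y=proj(n,[(.521,.015,.2)])[0].astype(int); A.append(crop(i2,max(x-50,0),max(0,y-50),100,100,4))
cv2.imwrite("pics/f23.png",np.hstack(A))
```

```text
29.375 [0.5219 0.0169 0.2694] 0.016381902066420307 [ 0.2  0.8 -0.9]
```

View pics/w23o.png

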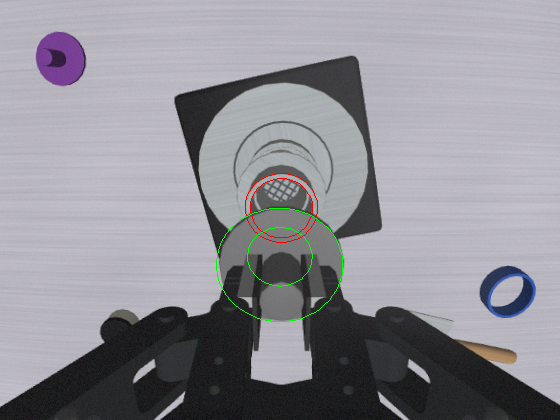

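View pics/f23.png

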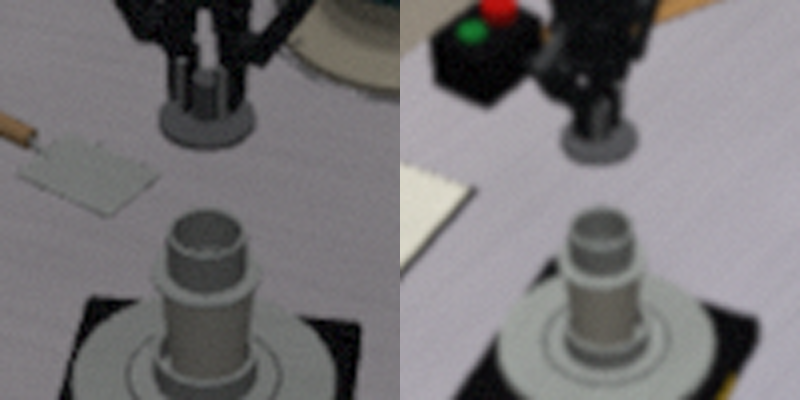

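The lid is level and lined up with the collar (red). Lowering.

>>> drive_tool:
  targets: [0,0,0,0,0.5,25,0,0,0,0,0,0,25,0,0,0,0,0,0,15,0,0,0,0,0,0,3,0,0,0,0,0,0,0,0,0,0,0,0,0,0,0]

```text
clock: 30.28
position: [0.5227, 0.0153, 0.2026]
ee_rot: [0.0, 1.0, 0.001, 0.001]
contact_force: [-1.2, 0.5, 0.1]
width: 0.0165
```

Run:
```python
from h import *
s,im=shot("wrist","w24"); p=s["position"]; print(s["clock"],p.round(4),s["width"],s["contact_force"].round(1))
A=[]
for n in ("scene","side"):
    _,i2=shot(n,f"{n}24"); x,y=proj(n,[(.521,.015,.2)])[0].astype(int); A.append(crop(i2,max(x-35,0),max(0,y-35),70,70,5))
cv2.imwrite("pics/f24.png",np.hstack(A))
```

```text
30.275 [0.5227 0.0153 0.2026] 0.01651092761068338 [-1.2  0.5  0.1]
```

View pics/f24.png

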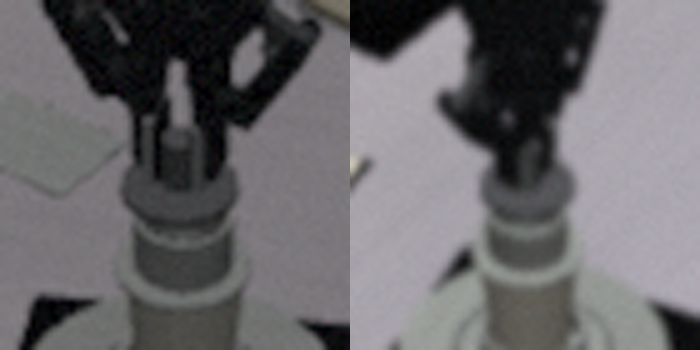

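The plug is just above the collar and centred in both views. I continue down 14 mm, slowly.

>>> drive_tool:
  targets: [0,0,0,-0.5,-0.5,5,0,0,0,0,0,0,5,0,0,0,0,0,0,3,0,0,0,0,0,0,0,0,0,0,0,0,0,1,0,0,0,0,0,0,0,0]

```text
clock: 31.18
position: [0.5218, 0.0158, 0.1886]
ee_rot: [0.0, 1.0, 0.001, 0.001]
contact_force: [-1.8, -0.6, 4.5]
width: 0.0163
```

Contact comes at 0.1886; 0.188 is expected if seated, 0.194 if the plug were caught on the rim. I release and rise straight up.

>>> drive_tool:
  targets: [0,0,0,0,0,0,0.2,0,0,0,0,0,0,0.4,0,0,0,0,0,0,0.6,0,0,0,0,0,0,0.6,0,0,0,0,0,-15,0.6,0,0,0,0,0,-30,0.6,0,0,0,0,0,-30,0.6,0,0,0,-40,0,-15,0.6,0,0,0,-40,0,0,0.6,0,0,0,0,0,0,0.6,0,0,0,0,0,0,0.6]

```text
clock: 32.55
position: [0.4423, 0.0156, 0.2786]
ee_rot: [0.0, 1.0, 0.001, 0.001]
contact_force: [-0.1, -0.1, 0.6]
width: 0.0507
```

Run:
```python
from h import *
s,im=shot("wrist","w25"); p=s["position"]; print(s["clock"],p.round(4),s["width"],s["contact_force"].round(1))
for r,z in ((.0285,.184),(.009,.212)): cv2.polylines(im,[proj("wrist",circ((.522,.0162),r,z),s).round().astype(int)],True,(0,0,255),1)
cv2.imwrite("pics/w25o.png",im)
A=[]
for n in ("scene","side"):
    _,i2=shot(n,f"{n}25"); x,y=proj(n,[(.521,.015,.15)])[0].astype(int); A.append(crop(i2,max(x-40,0),max(0,y-50),80,100,5))
cv2.imwrite("pics/f25.png",np.hstack(A))
```

```text
32.55 [0.4423 0.0156 0.2786] 0.05074001796922746 [-0.1 -0.1  0.6]
```

View pics/w25o.png

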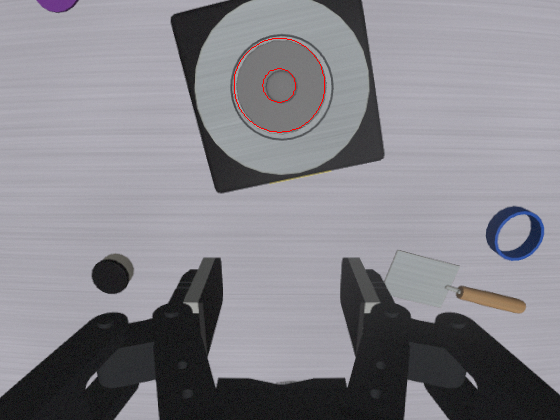

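View pics/f25.png

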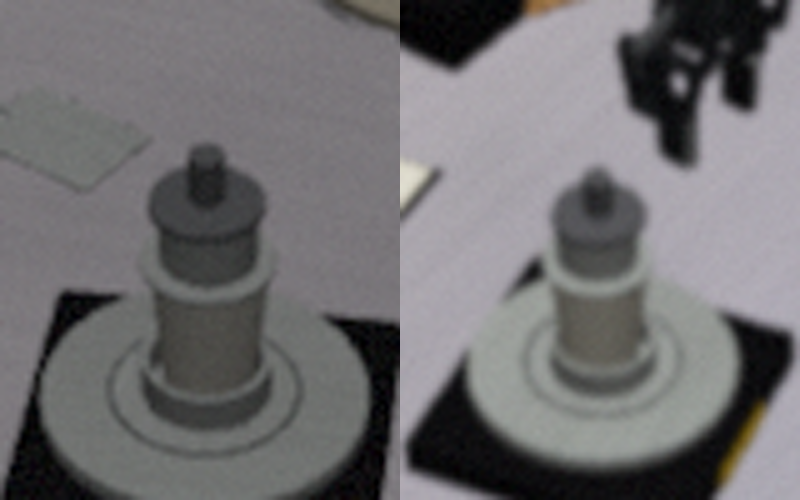

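View pics/scene25.png

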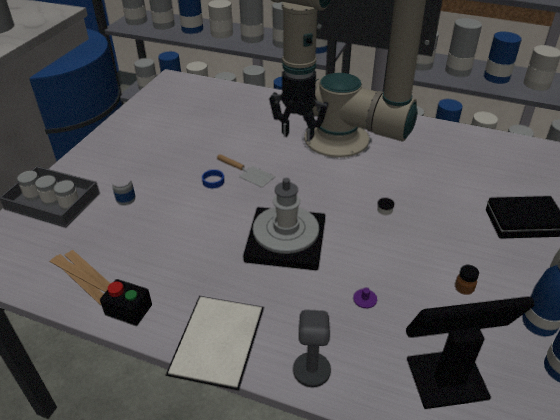

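The full stack is standing: ring, cup, strainer and level lid, with the disc and knob circles projected at the expected heights on the lid. The jar, tin, blue ring and purple lid are where they were, and the gripper is clear. Handing in.

```bash
python3 -c "
from rig import *
print(sign_off())"
```

```text
the job is handed in; nothing more can be done
None
```

I built the stack on the scale in the order asked and handed it in at about 32.7 s on the robot's clock. No verdict is reported.

**Last checks**
- **Ring:** it was flat, 1.4 mm from the engraved circle's centre, when I measured it before adding the cup. After that I only viewed it in the pictures.
- **Cup:** it stands upright inside the ring. The fitted centres of its rim and floor agree to 0.4 mm.
- **Strainer:** it seated at the expected height (TCP 0.151 m) and looks level in both views.
- **Lid:** contact came at 0.1886 m, with 0.188 m expected. The disc and knob lie where they should if the lid is level.
- **Look-alikes and bystanders:** the tin, jar, blue ring and purple lid look unmoved, and the gripper is clear of everything.

**What went wrong**
- **Pressing down on the ring:** just after gripping the ring I commanded 15 mm down in place of up, for 1/8 s. The fingertips pressed on the table and the ring slid about 6 mm up in the grip. I did not read the peak force during that row, so I cannot rule out that it passed a force limit. I allowed for the slip when placing the ring.
- **Fixed-camera readings:** my first by-eye positions from the fixed cameras differed from the wrist-camera fits by up to about 9 mm (ring and pan, in y). I worked from the wrist camera.

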